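# Stack and clamp a frame joint on the riveting jig

## Task

Make up the next frame joint on the riveting jig: thread the yellow spacer over the two locating pins until it lies flat on the black bracket, then thread the steel cover plate over the same pins so that it lies flat on the spacer. Then swing the red handle of the toggle clamp fully upright so that the clamp closes on the cover plate, let go, and leave the other things on the bench where they are.

Things in the scene. Friction and masses are not known exactly. Their poses are not given: they have to be found in the camera images.
- seat (a point): centre of the flat top face of the black nylon frame bracket (100 mm along x, 34 mm along y) fixed in the jig, midway between the two locating pins, 34 mm above the bench. x runs from pin to pin, z is up, y points to the toggle clamp. Parts seated here overhang the bracket's long sides, with 22 mm of free height below its top face
- pin_a (a point): tip of the steel locating pin at x = +35 mm in the seat frame, 30 mm above the bracket's top face. Upright, 8 mm in diameter; the top 9 mm taper to a tip 3 mm wide
- pin_b (a point): tip of the like pin at x = -35 mm in the seat frame
- jig: the fixed riveting jig: dark steel base plate 180 mm (x) by 290 mm (y), 12 mm thick, with bracket, pins and clamp. Origin on the bench right under the seat point, same axes; the plate reaches from y = -65 to +225 mm. The clamp's stand begins at y = +91 mm and the raised bar of the open clamp stays beyond y = +70 mm, its top 200 mm above the bench
- spacer_mid (a point): centre (half-way up) of the yellow nylon spacer, a loose flat plate 96 mm (its x) by 42 mm (y) by 8 mm thick, 40 g, lying flat on the bench, with two through holes of 10 mm diameter at x = +35 and -35 mm. It is the same either way round and either side up
- cover_mid (a point): centre (half-way up) of the bright steel cover plate, a loose flat plate 100 mm (its x) by 46 mm (y) by 6 mm thick, 190 g, lying flat on the bench, with two through holes of 10 mm diameter at x = +35 and -35 mm. It is the same either way round and either side up
- clamp_handle (a joint): angle of the toggle clamp's handle: near 0 = leaning over to the +y side of the seat frame, clamp open; 1.10 = upright, clamp closed (a stop). The handle drives the clamp's bar through a toggle link, slowly at the last; closed, the bar's rubber foot presses on the middle of the cover plate. Friction holds the handle where it is left; it takes about 3 to 5 N at the grip to move it
- handle_grip (a point): centre of the red round grip of the clamp's handle, 18 mm thick, 76 mm long; the grip reaches 30 mm beyond this point to the free end. The frame turns with the handle, its z pointing along the handle from pivot to free end, its x along the pivot's axis. This point moves on an arc of 90 mm radius about the handle's pivot
- handle_pivot (a point): the fixed pivot of the handle, at y = +124 mm and z = +40 mm in the seat frame, with the same axes as the seat frame; the handle turns about its x axis
- strap: a blue plastic plate 90 by 40 by 6 mm with one large hole in its middle, of another product, lying among the parts; leave it. Origin at the centre of its underside
- winder1: yellow line winder with a white core, a spool 60 mm across and 22 mm high; leave it. Origin at the centre of its underside
- winder2: yellow line winder with a black core, a spool 60 mm across and 22 mm high; leave it. Origin at the centre of its underside
- tape: roll of clear tape 90 mm across and 24 mm high; leave it. Origin at the centre of its underside
- carton: small cardboard carton of rivets 85 by 60 by 45 mm; leave it. Origin at the centre of its underside
- driver: screwdriver with a red handle, 200 mm long; leave it. Origin under its middle
- elbow: black moulded corner elbow for poles with two aluminium tube stubs at right angles, about 70 by 70 mm and 24 mm high; leave it. Origin under its corner, the stubs along its +x and -y

How it is judged (in metres and radians):
On the way, in this order (a step that is already met when the one before it is completed fails the run):
1. the spacer lies flat on the bracket with both pins through it (z of spacer_mid in the frame of seat between 0.002 and 0.0056 m and horizontal distance between spacer_mid and seat below 0.003 m and angle between the x axis of spacer_mid and the x axis of seat, either way round below 0.08 rad), for 0.2 s.
2. the cover plate lies flat on the spacer with both pins through it (z of spacer_mid in the frame of seat below 0.0056 m and z of cover_mid in the frame of seat between 0.009 and 0.0126 m and horizontal distance between cover_mid and seat below 0.003 m and angle between the x axis of cover_mid and the x axis of seat, either way round below 0.08 rad), for 0.2 s.
3. the clamp is closed (value of joint clamp_handle above 1 rad), for 0.2 s.
At the end, for the whole second after the job is handed in: The spacer lies flat on the bracket and the cover plate flat on the spacer (each within 1.6 mm of its seated height and 3 mm of the centre between the pins, both pins through both), and the clamp's handle is upright to within 0.1 rad (joint value over 1.0) (all of step 2 and z of spacer_mid in the frame of seat above 0.002 m and horizontal distance between spacer_mid and seat below 0.003 m and angle between the x axis of spacer_mid and the x axis of seat, either way round below 0.08 rad and angle between the z axis of cover_mid and the z axis of seat, either way round below 0.05 rad and value of joint clamp_handle above 1 rad); the robot touches nothing.
It fails at once if another thing on the bench is shifted by more than 30 mm (distance of any of strap, winder1, winder2, tape, carton, driver, elbow from where it was at the start of the episode above 0.03 m).
It also fails if it takes over 70 s, if anything falls off the work surface, if the arm or the gripper's body presses on something with over 40 N, if the wrist force passes 120 N, or if a joint passes its speed limit or range.

## Robot

A 6-joint arm with a two-finger parallel gripper is mounted at the origin on the work surface. World frame = base frame: x ahead of the robot, y to its left, z up, the work surface at z = 0. Lengths are in mm, angles in rad, forces in N, time in s.
With the tool pointing down it reaches from about 300 to 775 mm from the base axis. Payload 14.6 kg.
Tool frame: the origin (TCP) lies on the centre line of the jaws, within the pads' length; the fingertips stand manip.finger_overhang ahead of it and the grasp point (between the pads) lies 11 mm behind it (manip.finger_overhang is the distance from the TCP to the fingertips, in mm); y points along the fingers, x is the direction in which the jaws open and shut, and the axes are right-handed (so a half turn about y gives the same grasp; the last joint's range is limited). The gripper opens to 94 mm and grips with 3 to 60 N. Pads are 16 mm wide; open, the fingers measure 119 mm over their backs; the gripper's body (75 mm by 177 mm) begins 78 mm behind the grasp point.
Start: joints at [1.2, 0.3, 1.521, -0, 1.321, -0.067], TCP at [164.529, 524.804, 213.446] pointing down, gripper open.
Joint ranges: [-3.03, 3.03], [-0.79, 2.21], [0.23, 2.52], [-1.04, 4.18], [0, 3.07], [-2.55, 2.55]. Speed limits (rad/s): [2.22, 2.22, 2.57, 3.14, 3.14, 3.14].

## Interface

Orientations are given as [roll, pitch, yaw] about the fixed x, y, z axes, in that order (R = Rz(yaw) Ry(pitch) Rx(roll)).
In Python, from cell import monitor, viewer, ticket, manip gives the robot as it stands.
- The arm moves only by the shell command python3 -m jog 'ROWS' [FORCE]. ROWS is JSON, a list of rows, each an object of numbers: "grip": the finger opening in cm, from 0 to 9.4; "dx", "dy", "dz": the shift along the tool's x, y, z in cm; "spin": the turn about the tool's y in degrees. In form: [{"grip": .., "dx": .., "dy": .., "dz": .., "spin": ..}, ...]. A call has 1 to 20 rows; each row is the pose to reach, as a shift and turn from the pose commanded when the call began, along the tool's axes at that moment; what a row does not reach only later rows make up. A row lasts 1/8 s, in which the tool goes at most 62.5 mm and 10.7 degrees, less where a joint would pass 70% of its speed; a pose out of reach is approached as far as the arm can. A call with a gripper value outside its range is refused whole. The fingers move at their own pace and stop on an object; FORCE is the grip in N (left out, the last holds). Time passes only in rows, so rows that repeat a pose let the fingers close. It gives the time, the measured TCP pose, the force and the opening at its end, in the units of the state.
- monitor.read_state(): the state, without advancing time (a new reading comes with each control period).
- viewer.camera(name): name is "side" or "top" or "wrist"; returns a dict with "color" (480x640x3 uint8, red, green, blue), "vertical_fov" (degrees; the focal length in pixels is half the picture's height over the tangent of half this angle, whatever the lens; pixels are square), "cx", "cy" (the principal point, pixels), "rvec" (rotation vector, rad) and "tvec" (3), from world to camera coordinates, as OpenCV has them. Camera axes: x right, y down, z forward; pixel columns grow to the right and rows downward; lengths in mm; the calibration is good to about 2 mm. A picture is of the moment at which its call begins. There is no depth.
- ticket.sign_off(): hands the job in, once; it reports no verdict.
The state is a dict: "clock": time; "joints": joint angles; "qd": joint speeds; "effort": joint torques, N m; "eef_pos": TCP position; "eef_rot": TCP orientation; "wrist_force": force on the tool from outside, world axes, zero at the start; "moment": the same for the moment, N m; "finger_gap": finger opening in mm.
Only numpy, scipy, OpenCV 4.12 (cv2) and the standard library are available. Lean on these libraries where they do the work, as an engineer would, in place of code of your own. Each camera call takes 0.05 s, during which the arm holds its last target. There are 200 camera calls.

## Working session

There is one attempt and no reset: what is moved stays moved. The work goes in short steps, Python scripts to look and compute and a shell command to move; the robot and the scene stay as the last step left them, time stands still between calls to the robot, and variables do not carry over. Pictures are saved under pics/ and viewed, about 8 in all and at most 12, crops included, and the job is handed in when it is done.

```bash
mkdir -p pics; ls
python3 - <<'E'
from cell import monitor, viewer, ticket, manip
import cv2,numpy as np
s=monitor.read_state()
print({k:np.round(v,3).tolist() for k,v in s.items()})
print(manip.finger_overhang,[a for a in dir(manip) if a[0]!='_'])
import pickle
for n in ("top","side"):
    c=viewer.camera(n); pickle.dump(c,open(f'pics/{n}0.pkl','wb'))
    cv2.imwrite(f'pics/{n}0.png',c["color"][:,:,::-1])
    print(n,c["vertical_fov"],c["cx"],c["cy"],c["rvec"],c["tvec"],[k for k in c])
E
```

```text
pics
{'clock': 0.0, 'joints': [1.2, 0.3, 1.522, -0.0, 1.321, -0.067], 'qd': [-0.001, -0.001, 0.0, -0.001, -0.0, -0.002], 'effort': [-0.003, -53.18, -35.275, 0.071, 0.024, -0.0], 'eef_pos': [164.448, 524.563, 212.871], 'eef_rot': [-1.571, 0.001, 1.267], 'wrist_force': [0.817, 1.011, 0.812], 'moment': [-0.036, -0.003, 0.026], 'finger_gap': 94.383}
8.0 ['Unreachable', 'finger_overhang']
top 43.59716813809016 317.7443078567081 236.39036441331382 [ 2.1390975  -2.15871949  0.16244228] [ -43.94844169  546.05052368 1533.12933404] ['color', 'vertical_fov', 'cx', 'cy', 'rvec', 'tvec']
side 57.45016520471311 312.01945535136684 239.40635570201707 [ 2.35412223 -0.19384678  0.08634821] [-566.7968347   100.20931483  984.01871424] ['color', 'vertical_fov', 'cx', 'cy', 'rvec', 'tvec']
```

View pics/top0.png

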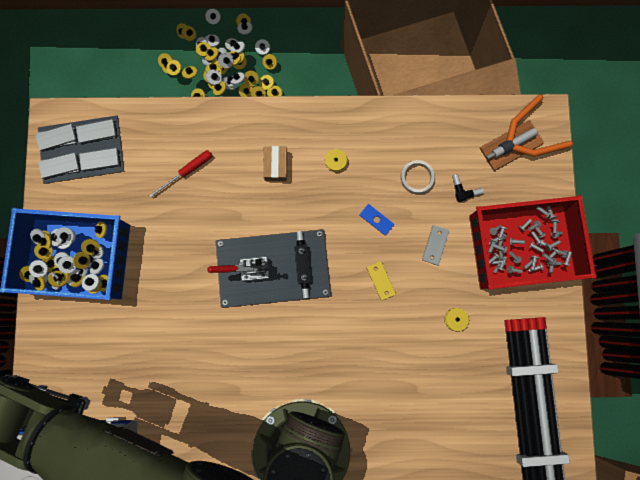

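View pics/side0.png

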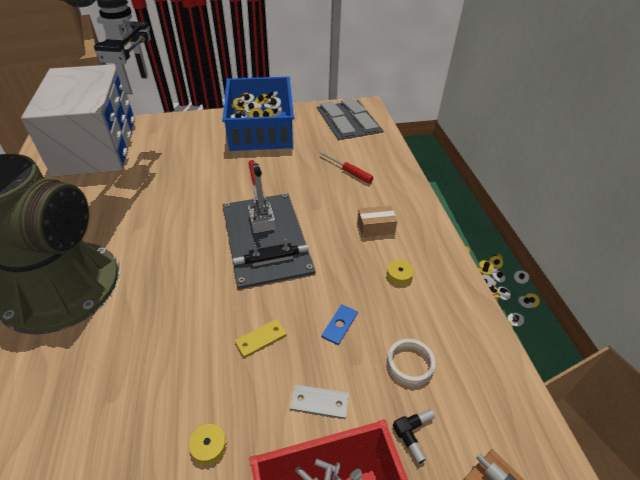

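```bash
cat > h.py <<'E'
import cv2,numpy as np,pickle
from cell import monitor, viewer
def K(c):
    f=240/np.tan(np.radians(c["vertical_fov"])/2)
    return np.array([[f,0,c["cx"]],[0,f,c["cy"]],[0,0,1.]])
def proj(c,P):
    return cv2.projectPoints(np.float64(P).reshape(-1,1,3),np.float64(c["rvec"]),np.float64(c["tvec"]),K(c),None)[0][:,0]
def ray(c,uv,z):
    "pixels -> world points on plane z"
    R=cv2.Rodrigues(np.float64(c["rvec"]))[0]; C=-R.T@np.float64(c["tvec"])
    uv=np.float64(uv).reshape(-1,2)
    d=np.c_[uv,np.ones(len(uv))]@np.linalg.inv(K(c)).T@R
    return C+d*((z-C[2])/d[:,2])[:,None]
def snap(n,tag):
    c=viewer.camera(n); pickle.dump(c,open(f'pics/{n}{tag}.pkl','wb')); return c
def load(n,tag): return pickle.load(open(f'pics/{n}{tag}.pkl','rb'))
def rect(mask,c,z):
    "largest blob -> world corners at z, centre, sides, long-axis angle"
    cs,_=cv2.findContours(mask.astype(np.uint8),cv2.RETR_EXTERNAL,cv2.CHAIN_APPROX_NONE)
    k=max(cs,key=cv2.contourArea)
    w=ray(c,k[:,0].astype(float),z)[:,:2]
    (cx,cy),(a,b),_=r=cv2.minAreaRect(w.astype(np.float32)); p=cv2.boxPoints(r)
    e=[p[1]-p[0],p[2]-p[1]]; l=max(e,key=np.linalg.norm)
    return np.array([cx,cy]),sorted([a,b]),np.degrees(np.arctan2(l[1],l[0]))%180
E
python3 - <<'E'
from h import *
for n,boxes in (("top",dict(sp=(360,255,400,305),co=(418,220,455,270),strap=(355,200,400,240))),("side",dict(sp=(225,315,295,365),co=(280,378,360,425),strap=(315,300,365,350)))):
    c=load(n,0); h=cv2.cvtColor(c["color"],cv2.COLOR_RGB2HSV).astype(int)
    for k,(a,b,d,e) in boxes.items():
        q=h[b:e,a:d]; m=np.zeros((480,640))
        m[b:e,a:d]={'sp':(q[...,0]>22)&(q[...,0]<35)&(q[...,1]>150),'co':(q[...,1]<50)&(q[...,2]>120),'strap':(q[...,0]>100)&(q[...,1]>130)}[k]
        r=rect(m,c,{'sp':8,'co':6,'strap':6}[k]); print(n,k,*[np.round(x,1) for x in r],int(m.sum()))
c=snap("wrist",0)
a=cv2.resize(load("top",0)["color"][215:320,205:340],None,fx=4,fy=4,interpolation=cv2.INTER_CUBIC)
b=cv2.resize(load("side",0)["color"][150:300,210:325],None,fx=2.2,fy=2.2,interpolation=cv2.INTER_CUBIC)
w=cv2.resize(c["color"],None,fx=.4,fy=.4)
o=np.zeros((600,800,3),np.uint8); o[:a.shape[0],:a.shape[1]]=a; o[:b.shape[0],545:545+b.shape[1]]=b[:, :255]
s=load("side",0)["color"][0:180,20:160]; s=cv2.resize(s,None,fx=1.2,fy=1.2); o[345:345+s.shape[0],550:550+s.shape[1]]=s
o[420:600,0:w.shape[1]]=w[:180]
cv2.imwrite('pics/mix.png',o[:,:,::-1])
E
```

```text
top sp [ 431.  -215.3] [41.8 95.6] 23.1 543
top co [ 525.5 -363.5] [45.7 99.9] 161.3 607
top strap [ 596.1 -207. ] [39.1 88.2] 50.8 427
side sp [ 432.8 -216.9] [44.9 95.3] 22.3 888
side co [ 527.1 -363.2] [ 46.1 100.3] 161.1 1325
side strap [ 597.9 -208.1] [39.1 90.6] 50.6 646
```

View pics/mix.png

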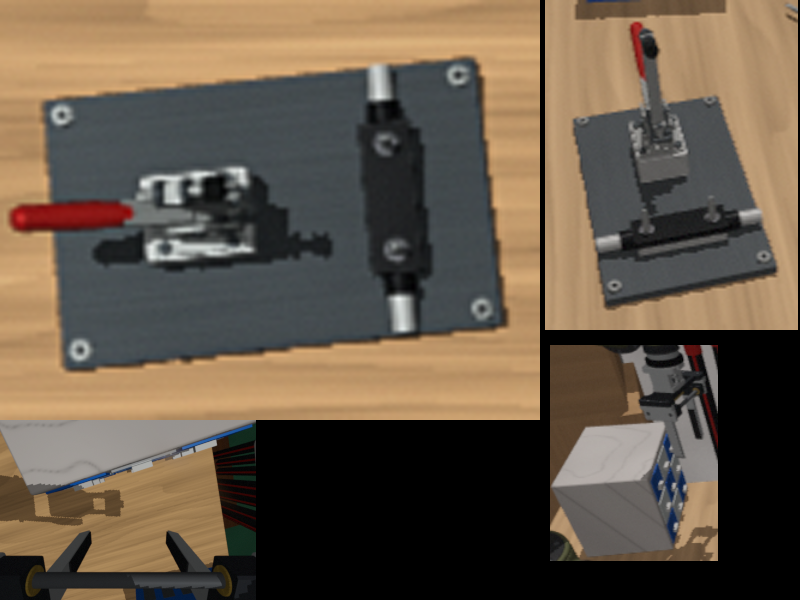

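Run:
```python
from h import *
from scipy.spatial.transform import Rotation as Ro
s=monitor.read_state(); c=load("wrist",0)
R=cv2.Rodrigues(np.float64(c["rvec"]))[0]; C=-R.T@np.float64(c["tvec"])
T=Ro.from_euler('xyz',s["eef_rot"]).as_matrix()
print("cam in tool",T.T@(C-s["eef_pos"]),"axis",T.T@R[2],"right",T.T@R[0],c["vertical_fov"])
t=load("top",0)
# jig base plate corner bolts at z=12 (crop px /4 + offset)
px=np.array([[61,115],[457,75],[481,308],[80,350]])/4+[205,215]
w=ray(t,px,12)[:,:2]; print("bolts",w.round(1)); m=w.mean(0); print("mean",m)
d=(w[1]-w[0]+w[2]-w[3]); print("yaw of y",np.degrees(np.arctan2(-d[1],-d[0])))
# bracket screws/pins approx base at top face z=34 / tip 64
p=np.array([[386,142],[396,250]])/4+[205,215]; print(ray(t,p,34).round(1),ray(t,p,64).round(1))
```

```text
cam in tool [-6.46749708e-02 -1.71412529e+02  7.78173670e+01] axis [ 9.22855778e-04  9.63894288e-01 -2.66283591e-01] right [ 9.99999316e-01 -6.98133968e-04  9.38577560e-04] 64.04997007043795
bolts [[532.2 210.5]
 [556.8 -53.2]
 [401.6 -67.5]
 [376.5 195.9]]
mean [466.75758787  71.41526601]
yaw of y 95.38149866482256
[[509.5  -6.   34. ]
 [438.6 -12.1  34. ]] [[505.8  -6.7  64. ]
 [436.3 -12.7  64. ]]
```

```bash
python3 -m jog '[{"grip":6,"dx":0,"dy":-4,"dz":0,"spin":10},{"grip":6,"dx":-4,"dy":-6,"dz":-4,"spin":20},{"grip":6,"dx":-8,"dy":-6,"dz":-8,"spin":30},{"grip":6,"dx":-12,"dy":-6,"dz":-12,"spin":40},{"grip":6,"dx":-16,"dy":-6,"dz":-16,"spin":50},{"grip":6,"dx":-20,"dy":-6,"dz":-20,"spin":60},{"grip":6,"dx":-24,"dy":-6,"dz":-24,"spin":70},{"grip":6,"dx":-28,"dy":-6,"dz":-28,"spin":80},{"grip":6,"dx":-32,"dy":-6,"dz":-31,"spin":90},{"grip":6,"dx":-36,"dy":-6,"dz":-34,"spin":100},{"grip":6,"dx":-40,"dy":-6,"dz":-37,"spin":110},{"grip":6,"dx":-43.5,"dy":-5,"dz":-40.8,"spin":120},{"grip":6,"dx":-43.5,"dy":-4,"dz":-40.8,"spin":130},{"grip":6,"dx":-43.5,"dy":-3,"dz":-40.8,"spin":140},{"grip":6,"dx":-43.5,"dy":-2.7,"dz":-40.8,"spin":150},{"grip":6,"dx":-43.5,"dy":-2.7,"dz":-40.8,"spin":157.2},{"grip":6,"dx":-43.5,"dy":-2.7,"dz":-40.8,"spin":157.2},{"grip":6,"dx":-43.5,"dy":-2.7,"dz":-40.8,"spin":157.2}]' 40
python3 - <<'E'
from h import *
s=monitor.read_state(); print(s["clock"],s["eef_pos"],s["eef_rot"],s["joints"])
c=snap("wrist",1); cv2.imwrite('pics/w1.png',c["color"][:,:,::-1])
t,sd=load("top",0),load("side",0)
P=[np.hstack([cv2.Rodrigues(np.float64(q["rvec"]))[0],np.float64(q["tvec"]).reshape(3,1)]) for q in (t,sd)]
A=np.array([[470,207.],[484,290]]).T; B=np.array([[383,431.],[252,468]]).T
X=cv2.triangulatePoints(K(t)@P[0],K(sd)@P[1],A,B); print("bin rim",(X[:3]/X[3]).T)
E
```

```text
clock: 2.4
eef_pos: [423.7, -12.3, 240.4]
eef_rot: [-1.571, 0.0, -1.474]
wrist_force: [0.4, -0.1, -0.8]
finger_gap: 59.8
2.4 [423.6831078  -12.32401206 240.43144956] [-1.57087919e+00  8.70267202e-06 -1.47382728e+00] [-1.15530490e-01 -9.27136354e-03  1.81117585e+00 -9.21370172e-06
  1.33977100e+00  1.35829890e+00]
bin rim [[ 617.92884686 -449.84388659   48.18933376]
 [ 401.36276272 -473.6341844    56.13317238]]
```

View pics/w1.png

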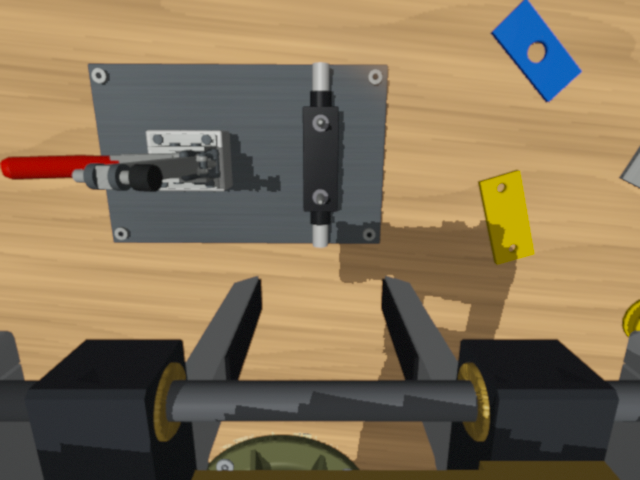

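Run:
```python
from h import *
c=load("wrist",1); t,sd=load("top",0),load("side",0)
def tri(obs):
    A=[];
    for q,uv in obs:
        P=K(q)@np.hstack([cv2.Rodrigues(np.float64(q["rvec"]))[0],np.float64(q["tvec"]).reshape(3,1)])
        A+= [uv[0]*P[2]-P[0],uv[1]*P[2]-P[1]]
    X=np.linalg.svd(np.array(A))[2][-1]; return X[:3]/X[3]
F=tri([(c,(148,178)),(t,(258,261.7)),(sd,(257.7,170.5))]); print("foot",F,[proj(q,F).round(1) for q in(c,t,sd)])
# spacer holes at top face
h=cv2.cvtColor(c["color"],cv2.COLOR_RGB2HSV).astype(int)
m=(h[...,0]>22)&(h[...,0]<35)&(h[...,1]>150); m[:,:470]=0; m[:,545:]=0; m[:160]=0;m[270:]=0
r=rect(m,c,8); print("spacer",*r)
a=cv2.resize(c["color"][105:215,295:345],None,fx=5,fy=5,interpolation=cv2.INTER_CUBIC)
b=cv2.resize(c["color"][130:200,60:240],None,fx=3,fy=3,interpolation=cv2.INTER_CUBIC)
d=cv2.resize(c["color"][165:270,475:540],None,fx=3,fy=3,interpolation=cv2.INTER_CUBIC)
o=np.zeros((560,800,3),np.uint8); o[:550,:250]=a; o[:210,255:795]=b; o[220:535,260:455]=d
cv2.imwrite('pics/z1.png',o[:,:,::-1])
```

```text
foot [465.86509566  93.08800419 189.72812933] [array([[146.6, 178.8]]), array([[258.1, 261.2]]), array([[257. , 170.8]])]
spacer [ 432.3102417 -211.615448 ] [44.3719367980957, 97.39930725097656] 22.92681
```

View pics/z1.png

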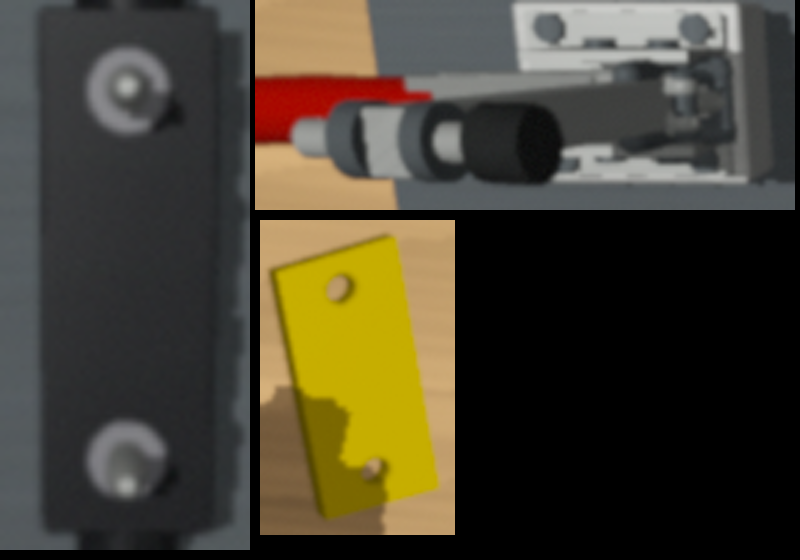

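```bash
python3 -m jog '[{"grip":6,"dx":-6},{"grip":6,"dx":-8},{"grip":6,"dx":-8},{"grip":6,"dx":-8}]'
python3 - <<'E'
from h import *
c1=load("wrist",1); c2=snap("wrist",2)
print(monitor.read_state()["eef_pos"])
for c,x0,x1 in ((c1,60,240),(c2,200,420)):
    g=c["color"].max(2)
    m=np.zeros((480,640),np.uint8); m[150:205,x0:x1]=g[150:205,x0:x1]<45
    n,l,st,ce=cv2.connectedComponentsWithStats(m)
    for i in np.argsort(-st[1:,4])[:3]+1: print(st[i],ce[i].round(1))
o=cv2.resize(c2["color"][100:230,180:440],None,fx=3,fy=3,interpolation=cv2.INTER_CUBIC); cv2.imwrite('pics/z2.png',o[:,:,::-1])
E
```

```text
[423.70829817 -12.3158599  240.45533588]
[116 164  47  27 937] [141.7 177. ]
[187 174  14   6  43] [192.8 176.7]
[ 93 170   3  15  28] [ 94.  177.1]
[309 150  30  55 591] [329.9 182.4]
[304 198  11   7  45] [308.5 201.8]
[206 175   8   3   9] [209.8 175.9]validation failed for argument at $[0]...
```

View pics/z2.png

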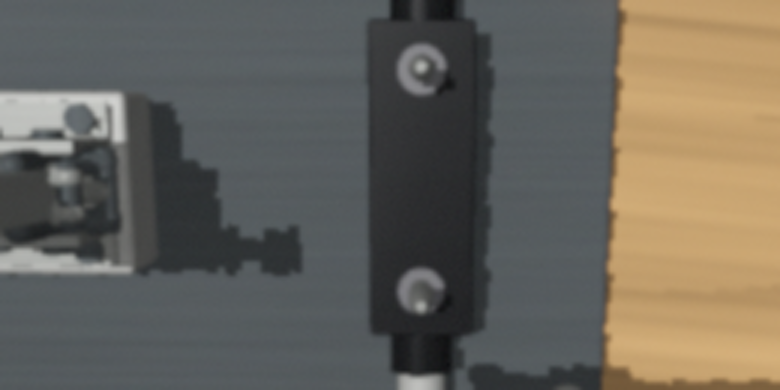

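The move was refused because rows need every key. The picture is the same view as before, with the pins near (320,122) and (320,202). I'll repeat the move with full rows.

```bash
python3 -m jog '[{"grip":6,"dx":-6,"dy":0,"dz":0,"spin":0},{"grip":6,"dx":-8,"dy":0,"dz":0,"spin":0},{"grip":6,"dx":-8,"dy":0,"dz":0,"spin":0},{"grip":6,"dx":-8,"dy":0,"dz":0,"spin":0}]'
python3 - <<'E'
from h import *
c1=load("wrist",1); c2=snap("wrist",2)
T=[]
for c,x0,x1 in ((c1,100,175),(c2,180,420)):
    g=c["color"].max(2)
    m=np.zeros((480,640),np.uint8); m[140:215,x0:x1]=g[140:215,x0:x1]<45
    n,l,st,ce=cv2.connectedComponentsWithStats(m)
    for i in np.argsort(-st[1:,4])[:4]+1: print(st[i],ce[i].round(1))
# bright pin tips: local bright blobs inside the bracket
for c in (c1,c2):
    g=cv2.cvtColor(c["color"],cv2.COLOR_RGB2GRAY); m=(g>165).astype(np.uint8)
    n,l,st,ce=cv2.connectedComponentsWithStats(m)
    print([(tuple(ce[i].round(1)),int(st[i,4])) for i in range(1,n) if 2<=st[i,4]<40 and 80<ce[i][1]<230 and 280<ce[i][0]<480])
E
```

```text
clock: 3.0
eef_pos: [416.3, 66.8, 240.4]
eef_rot: [-1.571, -0.0, -1.476]
wrist_force: [0.2, -0.3, -0.5]
finger_gap: 59.9
[116 164  47  27 937] [141.7 177. ]
[ 382  140   38   75 2299] [400.5 173.6]
[269 165  27  27 638] [281.3 177.7]
[255 165   6   8  26] [257.4 168. ]
[255 183   5   8  23] [257.  186.8]
[((np.float64(389.5), np.float64(98.0)), 2), ((np.float64(392.8), np.float64(98.5)), 4), ((np.float64(396.0), np.float64(101.5)), 8), ((np.float64(408.5), np.float64(103.0)), 2), ((np.float64(390.4), np.float64(115.2)), 8), ((np.float64(395.5), np.float64(115.5)), 4), ((np.float64(320.0), np.float64(121.5)), 2), ((np.float64(441.8), np.float64(206.5)), 6)]
[((np.float64(474.5), np.float64(98.0)), 2), ((np.float64(297.0), np.float64(158.5)), 2), ((np.float64(298.0), np.float64(189.0)), 7), ((np.float64(396.4), np.float64(227.4)), 28)]
```

```bash
python3 -m jog '[{"grip":6,"dx":6,"dy":0,"dz":-1.4,"spin":-5},{"grip":6,"dx":12,"dy":0,"dz":-2.8,"spin":-10},{"grip":6,"dx":18,"dy":0,"dz":-4.2,"spin":-15},{"grip":6,"dx":24,"dy":2,"dz":-5.6,"spin":-17.7},{"grip":6,"dx":30.1,"dy":4,"dz":-6.9,"spin":-17.7},{"grip":6,"dx":30.1,"dy":9,"dz":-6.9,"spin":-17.7},{"grip":6,"dx":30.1,"dy":9,"dz":-6.9,"spin":-17.7},{"grip":6,"dx":30.1,"dy":9,"dz":-6.9,"spin":-17.7}]'
cat >> h.py <<'E'
def bright(c,P,r=4):
    "weighted centre of the brightest spot near the projection of P"
    u,v=proj(c,P)[0]; g=cv2.cvtColor(c["color"],cv2.COLOR_RGB2GRAY).astype(float)
    u0,v0=int(round(u)),int(round(v)); w=g[v0-r:v0+r+1,u0-r:u0+r+1]
    w=np.clip(w-np.percentile(w,93),0,None); Y,X=np.mgrid[-r:r+1,-r:r+1]
    return np.array([u0+(X*w).sum()/w.sum(),v0+(Y*w).sum()/w.sum()])
E
python3 - <<'E'
from h import *
s=monitor.read_state(); print(s["eef_pos"],s["eef_rot"])
c1,c2=load("wrist",1),load("wrist",2)
p1=ray(c1,[[320.0,121.6],[319.6,201.8]],64); print("pins w1",p1.round(1),p1[:,:2].mean(0),np.linalg.norm(p1[0]-p1[1]))
uv=[bright(c2,p) for p in p1]; p2=ray(c2,uv,64); print("pins w2",np.round(uv,1).tolist(),p2.round(1).tolist(),p2[:,:2].mean(0),np.linalg.norm(p2[0]-p2[1]))
for p in (p1,p2): d=p[0]-p[1]; print("yaw",np.degrees(np.arctan2(d[1],d[0])))
c=snap("wrist",3); h=cv2.cvtColor(c["color"],cv2.COLOR_RGB2HSV).astype(int)
m=((h[...,0]>22)&(h[...,0]<35)&(h[...,1]>150)).astype(np.uint8); m[300:]=0
print("spacer",*rect(m,c,8))
cs,_=cv2.findContours(m,cv2.RETR_CCOMP,cv2.CHAIN_APPROX_NONE)
for k in cs:
    A=cv2.contourArea(k)
    if 30<A<1500: e=cv2.minEnclosingCircle(k); print("hole",e[0],e[1],A,ray(c,e[0],8).round(1))
cv2.imwrite('pics/w3.png',c["color"][:,:,::-1])
E
```

```text
clock: 4.05
eef_pos: [376.3, -239.0, 152.1]
eef_rot: [-1.57, -0.001, -1.168]
wrist_force: [0.0, 0.4, 0.0]
finger_gap: 60.2
[ 376.27411773 -239.03738266  152.1262045 ] [-1.57004357e+00 -1.23785833e-03 -1.16752444e+00]
pins w1 [[510.4  -2.3  64. ]
 [440.5  -8.8  64. ]] [475.45836212  -5.56183457] 70.23603755475477
pins w2 [[411.4, 121.7], [406.3, 201.6]] [[510.5, -2.4, 64.0], [440.9, -8.8, 64.0]] [475.69032329  -5.55680955] 69.91374484619266
yaw 5.26006985605627
yaw 5.259579026229027
spacer [ 432.1182251  -212.78053284] [42.5286865234375, 96.45223236083984] 22.83272
hole (318.5, 196.5) 6.670932292938232 116.0 [[ 400.5 -226.     8. ]]
hole (318.5, 108.5) 6.96429443359375 134.0 [[ 464. -199.    8.]]
```

View pics/w3.png

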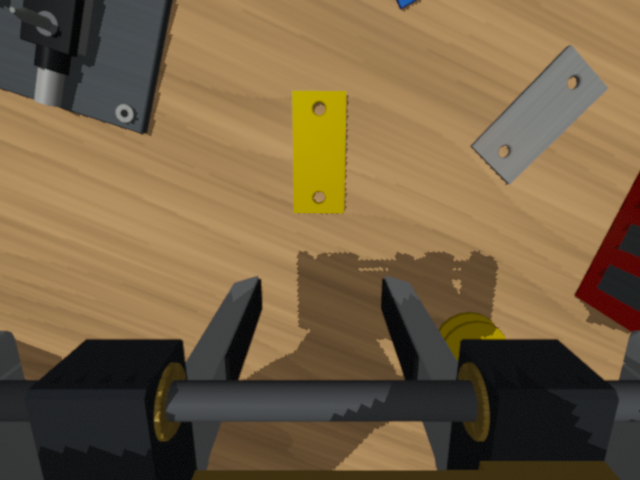

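Run:
```python
from h import *
from scipy.spatial.transform import Rotation as Ro
s=monitor.read_state(); c=load("wrist",3); T=Ro.from_euler('xyz',s["eef_rot"]).as_matrix()
P=np.array([[-30,8,8],[30,8,8],[-30,8,-8],[30,8,-8]])@T.T+s["eef_pos"]
print(proj(c,P).round(1),c["cx"],c["cy"])
o=cv2.resize(c["color"][265:330,230:415],None,fx=4,fy=4,interpolation=cv2.INTER_CUBIC); cv2.imwrite('pics/z3.png',o[:,:,::-1])
```

```text
[[261.6 277.6]
 [382.1 277.7]
 [262.9 307. ]
 [380.7 307.1]] 321.2971050216121 239.67121342828307
```

View pics/z3.png

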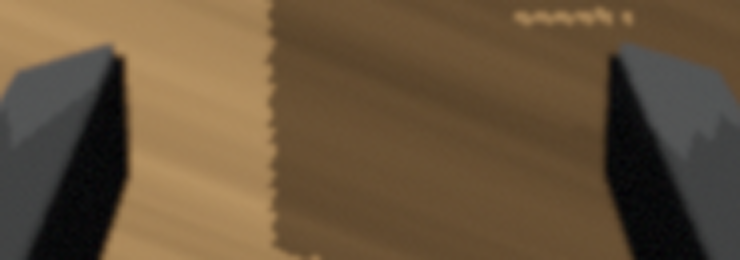

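```bash
python3 -m jog '[{"grip":6,"dx":-0.2,"dy":0,"dz":6.2,"spin":0.2},{"grip":6,"dx":-0.2,"dy":4,"dz":6.2,"spin":0.2},{"grip":6,"dx":-0.2,"dy":7.2,"dz":6.2,"spin":0.2},{"grip":6,"dx":-0.2,"dy":7.2,"dz":6.2,"spin":0.2},{"grip":6,"dx":-0.2,"dy":7.2,"dz":6.2,"spin":0.2}]'
cat >> h.py <<'E'
def holes(c,m,z,lo=30,hi=2500):
    "hole centres (world) inside the blobs of mask m"
    cs,_=cv2.findContours(m.astype(np.uint8),cv2.RETR_CCOMP,cv2.CHAIN_APPROX_NONE); o=[]
    for k in cs:
        if lo<cv2.contourArea(k)<hi:
            e=cv2.fitEllipse(k); o.append(np.r_[ray(c,e[0],z)[0],e[0],e[1]])
    return np.array(o)
E
python3 - <<'E'
from h import *
s=monitor.read_state(); print(s["eef_pos"],s["eef_rot"])
c=snap("wrist",4); h=cv2.cvtColor(c["color"],cv2.COLOR_RGB2HSV).astype(int)
m=((h[...,0]>22)&(h[...,0]<35)&(h[...,1]>150)).astype(np.uint8); m[:,:262]=0;m[:,382:]=0
print("spacer",*rect(m,c,8)); print(holes(c,m,8).round(1))
E
```

```text
clock: 4.72
eef_pos: [433.1, -213.0, 80.6]
eef_rot: [-1.569, -0.002, -1.171]
wrist_force: [0.2, -0.3, 1.1]
finger_gap: 60.0
[ 433.06317465 -212.98812478   80.59716291] [-1.56908454 -0.00229956 -1.17072041]
spacer [ 432.47241211 -212.79229736] [42.49785614013672, 95.65575408935547] 22.935389
[[ 401.6 -225.7    8.   320.6  301.1   10.3   14.2]
 [ 464.9 -199.     8.   320.7  202.7   14.8   15.7]]
```

```bash
python3 -m jog '[{"grip":6,"dx":0,"dy":3.5,"dz":0,"spin":0},{"grip":6,"dx":0,"dy":6,"dz":0,"spin":0},{"grip":6,"dx":0,"dy":6.8,"dz":0,"spin":0},{"grip":6,"dx":0,"dy":6.8,"dz":0,"spin":0},{"grip":6,"dx":0,"dy":6.8,"dz":0,"spin":0}]'
```

```text
clock: 5.4
eef_pos: [432.7, -213.1, 11.7]
eef_rot: [-1.57, -0.002, -1.171]
wrist_force: [0.8, 0.5, 0.5]
finger_gap: 60.4
```

```bash
python3 -m jog '[{"grip":3.6,"dx":0,"dy":0,"dz":0,"spin":0},{"grip":3.6,"dx":0,"dy":0,"dz":0,"spin":0},{"grip":3.6,"dx":0,"dy":0,"dz":0,"spin":0},{"grip":3.6,"dx":0,"dy":0,"dz":0,"spin":0}]' 30
```

```text
clock: 5.9
eef_pos: [432.2, -212.8, 10.8]
eef_rot: [-1.571, -0.0, -1.171]
wrist_force: [-1.2, 1.3, 6.5]
finger_gap: 41.7
```

```bash
python3 -m jog '[{"grip":3.6,"dx":0,"dy":-4,"dz":0,"spin":0},{"grip":3.6,"dx":0,"dy":-9,"dz":0,"spin":0},{"grip":3.6,"dx":-2,"dy":-12.9,"dz":2,"spin":3},{"grip":3.6,"dx":-6,"dy":-12.9,"dz":5,"spin":9},{"grip":3.6,"dx":-10,"dy":-12.9,"dz":8,"spin":14},{"grip":3.6,"dx":-14,"dy":-12.9,"dz":10.5,"spin":17.6},{"grip":3.6,"dx":-17.4,"dy":-12.9,"dz":12.1,"spin":17.6},{"grip":3.6,"dx":-17.4,"dy":-12.9,"dz":12.1,"spin":17.6},{"grip":3.6,"dx":-17.4,"dy":-12.9,"dz":12.1,"spin":17.6},{"grip":3.6,"dx":-17.4,"dy":-12.9,"dz":12.1,"spin":17.6},{"grip":3.6,"dx":-17.4,"dy":-12.9,"dz":12.1,"spin":17.6}]'
cat >> h.py <<'E'
from scipy.spatial.transform import Rotation as Ro
SEAT=np.array([475.6,-5.56]); SY=5.26
def goal(c,m,ztop,lo=30,hi=2500):
    "held plate: hole mid/yaw in world -> shift in tool axes (cm), spin (deg) to the seat"
    s=monitor.read_state(); T=Ro.from_euler('xyz',s["eef_rot"]).as_matrix()
    H=holes(c,m,s["eef_pos"][2]+ztop,lo,hi); print(H.round(1))
    if len(H)!=2: return
    mid=H[:,:2].mean(0); d=H[0,:2]-H[1,:2]; y=(np.degrees(np.arctan2(d[1],d[0]))+90)%180-90
    e=np.r_[SEAT-mid,0]@T; print("tcp",s["eef_pos"].round(1),np.degrees(s["eef_rot"]).round(2),"mid",mid.round(1),"dist",np.linalg.norm(d).round(1),"yaw",y.round(2),"dx,dz cm",(e[[0,2]]/10).round(2),"spin",(y-SY).round(2))
E
python3 - <<'E'
from h import *
c=snap("wrist",5); h=cv2.cvtColor(c["color"],cv2.COLOR_RGB2HSV).astype(int)
m=((h[...,0]>22)&(h[...,0]<35)&(h[...,1]>150)).astype(np.uint8); m[:,:262]=0;m[:,382:]=0
goal(c,m,-1); cv2.imwrite('pics/w5.png',c["color"][:,:,::-1])
E
```

```text
clock: 7.28
eef_pos: [475.8, -6.0, 139.4]
eef_rot: [-1.571, -0.0, -1.48]
wrist_force: [-0.6, -0.1, -0.1]
finger_gap: 41.2
[[444.6  -8.7 138.4 321.2 355.3  11.8  17.7]
 [511.9  -2.4 138.4 321.  225.9  16.3  19.4]]
tcp [475.8  -5.9 139.4] [-90.    -0.   -84.76] mid [478.2  -5.5] dist 67.7 yaw 5.36 dx,dz cm [-0.02 -0.26] spin 0.1
```

View pics/w5.png

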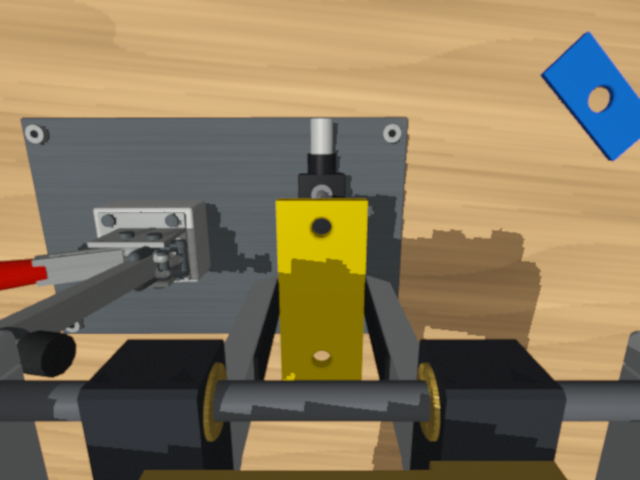

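```bash
python3 -m jog '[{"grip":3.6,"dx":0.05,"dy":1.5,"dz":-0.07,"spin":0.1},{"grip":3.6,"dx":0.05,"dy":2.5,"dz":-0.07,"spin":0.1},{"grip":3.6,"dx":0.05,"dy":3,"dz":-0.07,"spin":0.1},{"grip":3.6,"dx":0.05,"dy":3.5,"dz":-0.07,"spin":0.1},{"grip":3.6,"dx":0.05,"dy":4,"dz":-0.07,"spin":0.1},{"grip":3.6,"dx":0.05,"dy":4.5,"dz":-0.07,"spin":0.1}]'
```

```text
clock: 8.07
eef_pos: [475.2, -5.9, 94.2]
eef_rot: [-1.571, -0.0, -1.48]
wrist_force: [-0.2, -0.7, -0.8]
finger_gap: 41.2
```

```bash
python3 -m jog '[{"grip":3.6,"dx":0,"dy":0.6,"dz":0,"spin":0},{"grip":3.6,"dx":0,"dy":1.2,"dz":0,"spin":0},{"grip":3.6,"dx":0,"dy":1.8,"dz":0,"spin":0},{"grip":3.6,"dx":0,"dy":2.3,"dz":0,"spin":0},{"grip":3.6,"dx":0,"dy":2.3,"dz":0,"spin":0}]'
```

```text
clock: 8.7
eef_pos: [475.0, -5.9, 71.1]
eef_rot: [-1.571, 0.0, -1.48]
wrist_force: [0.1, 1.0, 0.4]
finger_gap: 41.3
```

```bash
python3 -m jog '[{"grip":3.6,"dx":0,"dy":0.3,"dz":0,"spin":0},{"grip":3.6,"dx":0,"dy":0.6,"dz":0,"spin":0},{"grip":3.6,"dx":0,"dy":0.9,"dz":0,"spin":0},{"grip":3.6,"dx":0,"dy":0.9,"dz":0,"spin":0}]'
```

```text
clock: 9.2
eef_pos: [475.1, -5.9, 62.2]
eef_rot: [-1.571, 0.0, -1.48]
wrist_force: [0.7, -0.1, -0.3]
finger_gap: 41.6
```

```bash
python3 -m jog '[{"grip":3.6,"dx":0,"dy":0.4,"dz":0,"spin":0},{"grip":3.6,"dx":0,"dy":0.8,"dz":0,"spin":0},{"grip":3.6,"dx":0,"dy":1.2,"dz":0,"spin":0},{"grip":3.6,"dx":0,"dy":1.4,"dz":0,"spin":0},{"grip":3.6,"dx":0,"dy":1.5,"dz":0,"spin":0},{"grip":3.6,"dx":0,"dy":1.5,"dz":0,"spin":0}]'
```

```text
clock: 9.95
eef_pos: [475.2, -5.9, 47.4]
eef_rot: [-1.571, -0.0, -1.48]
wrist_force: [0.3, -0.0, -0.2]
finger_gap: 41.6
```

```bash
python3 -m jog '[{"grip":3.6,"dx":0,"dy":0.2,"dz":0,"spin":0},{"grip":3.6,"dx":0,"dy":0.25,"dz":0,"spin":0},{"grip":4.5,"dx":0,"dy":0.25,"dz":0,"spin":0},{"grip":5.5,"dx":0,"dy":0.25,"dz":0,"spin":0},{"grip":6,"dx":0,"dy":0.25,"dz":0,"spin":0},{"grip":6,"dx":0,"dy":-2,"dz":0,"spin":0},{"grip":6,"dx":0,"dy":-6,"dz":0,"spin":0},{"grip":6,"dx":0,"dy":-10,"dz":0,"spin":0},{"grip":6,"dx":0,"dy":-14,"dz":-3,"spin":0},{"grip":6,"dx":0,"dy":-14,"dz":-4,"spin":0},{"grip":6,"dx":0,"dy":-14,"dz":-4,"spin":0}]'
python3 - <<'E'
from h import *
c=snap("wrist",6); s=monitor.read_state(); print(s["eef_pos"],s["eef_rot"])
h=cv2.cvtColor(c["color"],cv2.COLOR_RGB2HSV).astype(int)
m=((h[...,0]>22)&(h[...,0]<35)&(h[...,1]>150)).astype(np.uint8); m[:,:200]=0;m[:,440:]=0;m[320:]=0
for z in (42,47): print("spacer",z,*rect(m,c,z))
cv2.imwrite('pics/w6.png',cv2.resize(c["color"][60:340,200:440],None,fx=2,fy=2)[:,:,::-1])
E
```

```text
clock: 11.32
eef_pos: [435.0, -9.5, 187.0]
eef_rot: [-1.571, 0.0, -1.48]
wrist_force: [0.3, 0.2, 0.4]
finger_gap: 59.7
[435.20757479  -9.48989368 186.66328479] [-1.57174823e+00  2.19844168e-04 -1.48035005e+00]
spacer 42 [474.59448242  -5.84466171] [42.85398483276367, 97.12779998779297] 5.278067
spacer 47 [475.18807983  -5.79173279] [42.176998138427734, 95.59349822998047] 5.278067
```

View pics/w6.png

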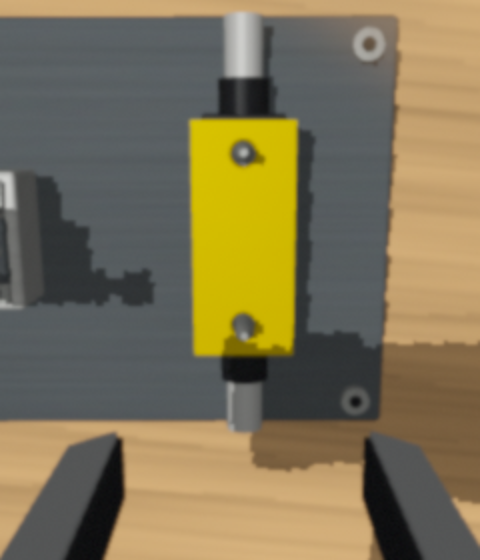

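The spacer lies over both pins, at crop (243,152) and (243,325), square on the bracket. Next I'll look at the cover plate.

```bash
python3 -m jog '[{"grip":6.4,"dx":5.5,"dy":0,"dz":0,"spin":5},{"grip":6.4,"dx":11,"dy":0,"dz":0.2,"spin":10},{"grip":6.4,"dx":17,"dy":0,"dz":0.3,"spin":15},{"grip":6.4,"dx":23,"dy":1,"dz":0.4,"spin":20},{"grip":6.4,"dx":29,"dy":2,"dz":0.5,"spin":24},{"grip":6.4,"dx":33.4,"dy":3.7,"dz":0.5,"spin":24},{"grip":6.4,"dx":33.4,"dy":3.7,"dz":0.5,"spin":24},{"grip":6.4,"dx":33.4,"dy":3.7,"dz":0.5,"spin":24},{"grip":6.4,"dx":33.4,"dy":3.7,"dz":0.5,"spin":24}]'
cat >> h.py <<'E'
def cover(c,z,box):
    x0,y0,x1,y1=box; h=cv2.cvtColor(c["color"],cv2.COLOR_RGB2HSV).astype(int)
    m=np.zeros((480,640),np.uint8); m[y0:y1,x0:x1]=((h[...,1]<50)&(h[...,2]>110))[y0:y1,x0:x1]
    print("cover px",int(m.sum()),*rect(m,c,z)); return m
E
python3 - <<'E'
from h import *
s=monitor.read_state(); print(s["eef_pos"],np.degrees(s["eef_rot"]))
c=snap("wrist",7); m=cover(c,6,(240,60,400,260)); print(holes(c,m,6).round(1))
E
```

```text
clock: 12.5
eef_pos: [470.9, -340.8, 150.6]
eef_rot: [-1.571, -0.0, -1.898]
wrist_force: [-0.4, -0.6, -0.4]
finger_gap: 63.9
[ 470.9326645  -340.79849143  150.61214473] [-8.99893179e+01 -5.01638825e-04 -1.08739715e+02]
cover px 6257 [ 526.4251709  -361.63357544] [46.149444580078125, 99.36389923095703] 161.25294
[[ 559.3 -372.7    6.   323.9  111.4   14.1   14.8]]
```

```bash
python3 -m jog '[{"grip":6.4,"dx":0.2,"dy":0,"dz":5.9,"spin":0},{"grip":6.4,"dx":0.2,"dy":5,"dz":5.9,"spin":0},{"grip":6.4,"dx":0.2,"dy":10,"dz":5.9,"spin":0},{"grip":6.4,"dx":0.2,"dy":13,"dz":5.9,"spin":0},{"grip":6.4,"dx":0.2,"dy":14,"dz":5.9,"spin":0},{"grip":6.4,"dx":0.2,"dy":14,"dz":5.9,"spin":0},{"grip":6.4,"dx":0.2,"dy":14,"dz":5.9,"spin":0}]'
```

```text
clock: 13.42
eef_pos: [526.5, -363.0, 12.3]
eef_rot: [-1.568, -0.001, -1.899]
wrist_force: [-0.4, 0.1, 0.2]
finger_gap: 64.0
```

```bash
python3 -m jog '[{"grip":4,"dx":0,"dy":0,"dz":0,"spin":0},{"grip":4,"dx":0,"dy":0,"dz":0,"spin":0},{"grip":4,"dx":0,"dy":0,"dz":0,"spin":0},{"grip":4,"dx":0,"dy":0,"dz":0,"spin":0}]' 45
```

```text
clock: 13.92
eef_pos: [525.9, -362.7, 11.0]
eef_rot: [-1.57, -0.0, -1.899]
wrist_force: [-1.3, 0.7, 6.5]
finger_gap: 44.8
```

```bash
python3 -m jog '[{"grip":4,"dx":0,"dy":-4,"dz":0,"spin":0},{"grip":4,"dx":0,"dy":-9,"dz":0,"spin":0},{"grip":4,"dx":-4,"dy":-12.9,"dz":-2,"spin":-4},{"grip":4,"dx":-9,"dy":-12.9,"dz":-4.5,"spin":-8},{"grip":4,"dx":-14,"dy":-12.9,"dz":-7,"spin":-12},{"grip":4,"dx":-19,"dy":-12.9,"dz":-9.5,"spin":-16},{"grip":4,"dx":-24,"dy":-12.9,"dz":-12,"spin":-20},{"grip":4,"dx":-29,"dy":-12.9,"dz":-14.5,"spin":-24},{"grip":4,"dx":-32.1,"dy":-12.9,"dz":-16.3,"spin":-24},{"grip":4,"dx":-32.1,"dy":-12.9,"dz":-16.3,"spin":-24},{"grip":4,"dx":-32.1,"dy":-12.9,"dz":-16.3,"spin":-24},{"grip":4,"dx":-32.1,"dy":-12.9,"dz":-16.3,"spin":-24}]'
python3 - <<'E'
from h import *
c=snap("wrist",8); h=cv2.cvtColor(c["color"],cv2.COLOR_RGB2HSV).astype(int)
s=monitor.read_state(); print(s["eef_pos"],np.degrees(s["eef_rot"]))
# plate held: print mean HSV down its middle to set the mask
print(h[200:380:12,300].tolist())
x=load("wrist",5); 
T=Ro.from_euler('xyz',s["eef_rot"]).as_matrix()
P=np.array([[0,3,35],[0,3,-35],[-23,3,50],[23,3,50]])@T.T+s["eef_pos"]; print(proj(c,P).round(1).tolist())
cv2.imwrite('pics/w8.png',c["color"][:,:,::-1])
E
```

```text
clock: 15.42
eef_pos: [475.0, -7.0, 139.3]
eef_rot: [-1.571, -0.0, -1.481]
wrist_force: [0.7, 0.6, -2.7]
finger_gap: 44.5
[475.01244072  -7.00189711 139.29904039] [-9.00151004e+01 -2.03722253e-03 -8.48801097e+01]
[[50, 4, 184], [53, 6, 181], [50, 4, 177], [40, 4, 174], [50, 4, 173], [45, 7, 145], [60, 5, 98], [50, 8, 99], [50, 8, 98], [45, 5, 98], [45, 10, 98], [50, 8, 98], [30, 3, 96], [45, 5, 96], [60, 5, 97]]
[[321.6, 227.7], [321.4, 359.4], [271.3, 195.7], [371.9, 195.8]]
```

Run:
```python
from h import *
c=load("wrist",8); h=cv2.cvtColor(c["color"],cv2.COLOR_RGB2HSV).astype(int)
m=np.zeros((480,640),np.uint8); m[185:378,262:382]=((h[...,1]<20)&(h[...,2]>85))[185:378,262:382]
m=cv2.morphologyEx(m,cv2.MORPH_OPEN,np.ones((3,3),np.uint8))
goal(c,m,-5)
# far edge row & side columns, near the far end
ys=np.where(m[:,300])[0]; y2=np.where(m[:,340])[0]; xs=[np.where(m[r])[0][[0,-1]].tolist() for r in (205,215,240,250)]
print("far edge rows",ys[0],y2[0],"cols",xs)
```

```text
[[482.3 -33.9 134.3 377.1 286.2   8.4  29.7]
 [441.2 -10.  134.3 321.4 355.4  19.2  21.4]
 [510.7  -3.5 134.3 320.9 225.   21.6  22.8]]
far edge rows 195 195 cols [[270, 371], [271, 371], [272, 370], [272, 369]]
```

```bash
python3 -m jog '[{"grip":4,"dx":-0.12,"dy":1.5,"dz":0.03,"spin":-0.1},{"grip":4,"dx":-0.12,"dy":2.5,"dz":0.03,"spin":-0.1},{"grip":4,"dx":-0.12,"dy":3,"dz":0.03,"spin":-0.1},{"grip":4,"dx":-0.12,"dy":3.5,"dz":0.03,"spin":-0.1},{"grip":4,"dx":-0.12,"dy":4,"dz":0.03,"spin":-0.1},{"grip":4,"dx":-0.12,"dy":4.5,"dz":0.03,"spin":-0.1},{"grip":4,"dx":-0.12,"dy":5.1,"dz":0.03,"spin":-0.1},{"grip":4,"dx":-0.12,"dy":5.7,"dz":0.03,"spin":-0.1},{"grip":4,"dx":-0.12,"dy":5.7,"dz":0.03,"spin":-0.1}]'
```

```text
clock: 16.6
eef_pos: [474.9, -4.9, 82.0]
eef_rot: [-1.572, 0.0, -1.478]
wrist_force: [0.5, 0.1, -2.3]
finger_gap: 44.5
```

```bash
python3 -m jog '[{"grip":4,"dx":0,"dy":0.4,"dz":0,"spin":0},{"grip":4,"dx":0,"dy":0.7,"dz":0,"spin":0},{"grip":4,"dx":0,"dy":1.1,"dz":0,"spin":0},{"grip":4,"dx":0,"dy":1.1,"dz":0,"spin":0},{"grip":4,"dx":0,"dy":1.1,"dz":0,"spin":0}]'
```

```text
clock: 17.23
eef_pos: [475.2, -5.0, 71.5]
eef_rot: [-1.571, -0.0, -1.478]
wrist_force: [-0.0, -0.2, -1.6]
finger_gap: 44.7
```

```bash
python3 -m jog '[{"grip":4,"dx":0.07,"dy":0.2,"dz":0,"spin":0},{"grip":4,"dx":0.07,"dy":0.5,"dz":0,"spin":0},{"grip":4,"dx":0.07,"dy":0.8,"dz":0,"spin":0},{"grip":4,"dx":0.07,"dy":0.8,"dz":0,"spin":0}]'
```

```text
clock: 17.73
eef_pos: [475.0, -5.6, 63.1]
eef_rot: [-1.571, 0.0, -1.478]
wrist_force: [-0.4, 1.1, -1.6]
finger_gap: 45.0
```

```bash
python3 -m jog '[{"grip":4,"dx":0,"dy":0.3,"dz":0,"spin":0},{"grip":4,"dx":0,"dy":0.6,"dz":0,"spin":0},{"grip":4,"dx":0,"dy":0.8,"dz":0,"spin":0},{"grip":4,"dx":0,"dy":0.8,"dz":0,"spin":0},{"grip":4,"dx":0,"dy":0.8,"dz":0,"spin":0}]'
```

```text
clock: 18.35
eef_pos: [475.3, -5.7, 55.5]
eef_rot: [-1.571, -0.0, -1.478]
wrist_force: [-0.6, -1.1, -1.8]
finger_gap: 44.6
```

```bash
python3 -m jog '[{"grip":4,"dx":0,"dy":0.2,"dz":0,"spin":0},{"grip":4,"dx":0,"dy":0.2,"dz":0,"spin":0},{"grip":5,"dx":0,"dy":0.2,"dz":0,"spin":0},{"grip":6,"dx":0,"dy":0.2,"dz":0,"spin":0},{"grip":6.4,"dx":0,"dy":0.2,"dz":0,"spin":0},{"grip":6.4,"dx":0,"dy":-2,"dz":0,"spin":0},{"grip":6.4,"dx":0,"dy":-6,"dz":0,"spin":0},{"grip":6.4,"dx":0,"dy":-10,"dz":0,"spin":0},{"grip":6.4,"dx":0,"dy":-14,"dz":-3,"spin":0},{"grip":6.4,"dx":0,"dy":-15,"dz":-4,"spin":0},{"grip":6.4,"dx":0,"dy":-15,"dz":-4,"spin":0},{"grip":6.4,"dx":0,"dy":-15,"dz":-4,"spin":0}]'
python3 - <<'E'
from h import *
s=monitor.read_state(); print(s["eef_pos"],np.degrees(s["eef_rot"]))
c=snap("wrist",9); h=cv2.cvtColor(c["color"],cv2.COLOR_RGB2HSV).astype(int)
print(h[110:260:10,300].tolist())
m=np.zeros((480,640),np.uint8); m[60:320,230:410]=((h[...,1]<20)&(h[...,2]>85))[60:320,230:410]
m=cv2.morphologyEx(m,cv2.MORPH_OPEN,np.ones((9,9),np.uint8))
for z in (48,52): print(z,*rect(m,c,z))
# yellow visible?
y=((h[...,0]>22)&(h[...,0]<35)&(h[...,1]>150)); print("yellow near",int(y[60:320,230:410].sum()))
for n in("top","side"):
    q=snap(n,9)
cv2.imwrite('pics/w9.png',c["color"][:,:,::-1])
# handle red in top/side
for n in("top","side"):
    q=load(n,9); hh=cv2.cvtColor(q["color"],cv2.COLOR_RGB2HSV).astype(int)
    r=(((hh[...,0]<8)|(hh[...,0]>172))&(hh[...,1]>150)&(hh[...,2]>60)).astype(np.uint8)
    k,l,st,ce=cv2.connectedComponentsWithStats(r)
    print(n,[(st[i].tolist(),ce[i].round(1).tolist()) for i in range(1,k) if 40<st[i,4]<600])
E
```

```text
clock: 19.85
eef_pos: [435.4, -9.3, 204.1]
eef_rot: [-1.573, 0.0, -1.478]
wrist_force: [0.6, -0.6, -0.5]
finger_gap: 64.1
[435.4103453   -9.30218748 204.1347105 ] [-9.01057458e+01  2.20488829e-02 -8.47094984e+01]
[[102, 27, 96], [60, 4, 187], [50, 4, 185], [50, 4, 182], [45, 6, 181], [45, 6, 180], [53, 6, 177], [50, 4, 175], [50, 4, 173], [50, 4, 171], [45, 6, 168], [50, 5, 166], [45, 6, 164], [102, 27, 95], [100, 25, 91]]
48 [475.02368164  -5.12825584] [47.81355667114258, 101.94241333007812] 5.348191
52 [475.48635864  -5.09206772] [47.229549407958984, 100.6972427368164] 5.348184
yellow near 0
top [([178, 150, 34, 27, 329], [195.1, 163.1]), ([554, 254, 12, 9, 64], [559.5, 258.1]), ([208, 265, 30, 8, 177], [221.9, 268.5]), ([591, 281, 37, 7, 61], [609.4, 284.0]), ([589, 295, 39, 6, 69], [608.2, 297.1]), ([593, 312, 36, 3, 57], [612.5, 312.7]), ([505, 317, 42, 15, 487], [525.2, 324.0]), ([590, 327, 43, 4, 71], [611.8, 328.8]), ([598, 340, 33, 6, 56], [613.7, 342.6]), ([601, 354, 28, 3, 45], [614.6, 355.0]), ([599, 367, 34, 6, 59], [615.7, 369.9])]
side [([171, 0, 35, 23, 294], [190.6, 6.4]), ([212, 0, 9, 28, 72], [217.1, 12.8]), ([230, 0, 11, 33, 95], [236.3, 13.9]), ([248, 0, 18, 77, 369], [257.9, 36.6]), ([161, 90, 9, 22, 54], [164.9, 100.6]), ([343, 162, 30, 22, 271], [357.6, 172.5])]
```

Run:
```python
from h import *
t=load("top",9); sd=load("side",0); a=np.radians(SY); ex=np.array([np.cos(a),np.sin(a)]); ey=np.array([-ex[1],ex[0]])
seat=lambda p:np.array([(p[:2]-SEAT)@ex,(p[:2]-SEAT)@ey,p[2]])
print("top red ends/centroid:",[seat(ray(t,p,z)[0]).round(1).tolist() for p,z in (((221.9,268.5),115),((208,268.5),128),((238,268.5),100))])
for q in (0,.05,.1,.2):
    th=1.10-q; print(q,"grip seat y,z(bench)",round(124+90*np.sin(th),1),round(74+90*np.cos(th),1))
h=cv2.cvtColor(sd["color"],cv2.COLOR_RGB2HSV).astype(int)
r=(((h[...,0]<8)|(h[...,0]>172))&(h[...,1]>150)&(h[...,2]>60)).astype(np.uint8); r[:150]=0;r[200:]=0;r[:,:230]=0;r[:,280:]=0
v,u=np.where(r); print("side red",u.mean(),v.mean(),u.min(),u.max(),v.min(),v.max())
for th in (1.1,1.0):
  P=[np.r_[SEAT+ey*(124+R*np.sin(th)),74+R*np.cos(th)] for R in (44,82,120)]
  print(th,"side",proj(sd,P).round(1).tolist(),"top",proj(t,P).round(1).tolist(),"w1",proj(load('wrist',1),P).round(1).tolist())
w=load("wrist",9)["color"]; s9=load("side",9)["color"]
o=np.zeros((520,800,3),np.uint8); o[:520,:480]=cv2.resize(w[80:340,200:440],(480,520)); b=s9[150:320,190:350]; o[:340,480:800]=cv2.resize(b,(320,340)); cv2.imwrite('pics/z9.png',o[:,:,::-1])
```

```text
top red ends/centroid: [[-1.2, 195.8, 115.0], [0.9, 227.8, 128.0], [-3.6, 158.0, 100.0]]
0 grip seat y,z(bench) 204.2 114.8
0.05 grip seat y,z(bench) 202.1 118.8
0.1 grip seat y,z(bench) 199.7 122.6
0.2 grip seat y,z(bench) 194.5 129.9
side red 251.59036144578315 170.53012048192772 249 254 160 184
1.1 side [[256.1, 187.3], [253.2, 173.7], [250.4, 160.2]] top [[236.1, 267.5], [221.6, 268.2], [206.7, 269.0]] w1 [[119.6, 164.1], [64.4, 165.5], [2.7, 167.1]]
1.0 side [[256.1, 186.7], [253.2, 172.3], [250.4, 158.1]] top [[236.8, 267.3], [222.8, 267.8], [208.4, 268.3]] w1 [[119.9, 164.5], [63.7, 166.3], [-0.7, 168.5]]
```

View pics/z9.png

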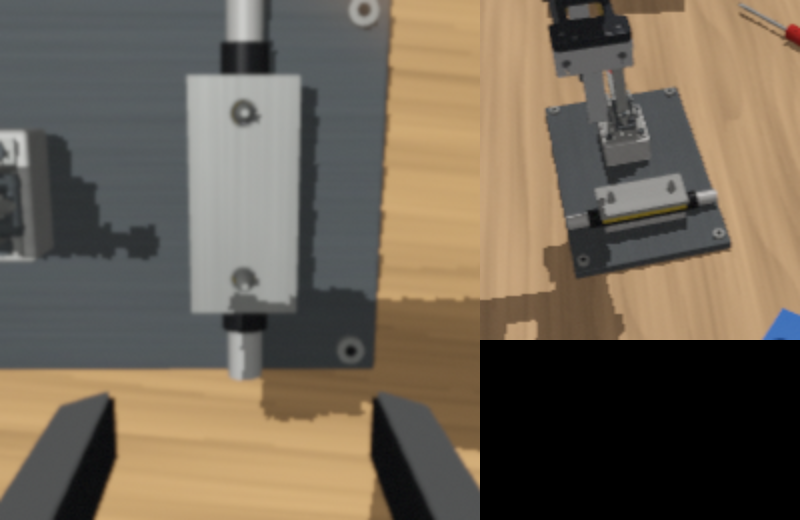

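Seen: the cover lies flat on the spacer with both pin tips through its holes, at (245,112) and (243,280). The side view shows the thin yellow spacer edge parallel below it. Next is the handle.

```bash
python3 -m jog '[{"grip":4.2,"dx":0,"dy":-4.6,"dz":0,"spin":-10},{"grip":4.2,"dx":-3,"dy":-5,"dz":1,"spin":-20},{"grip":4.2,"dx":-7,"dy":-5,"dz":2,"spin":-30},{"grip":4.2,"dx":-11,"dy":-5,"dz":3,"spin":-40},{"grip":4.2,"dx":-15,"dy":-5,"dz":4,"spin":-50},{"grip":4.2,"dx":-19,"dy":-5,"dz":4.05,"spin":-60},{"grip":4.2,"dx":-20.3,"dy":-5,"dz":4.05,"spin":-70},{"grip":4.2,"dx":-20.3,"dy":-5,"dz":4.05,"spin":-80},{"grip":4.2,"dx":-20.3,"dy":-5,"dz":4.05,"spin":-90},{"grip":4.2,"dx":-20.3,"dy":-2,"dz":4.05,"spin":-90},{"grip":4.2,"dx":-20.3,"dy":3.5,"dz":4.05,"spin":-90},{"grip":4.2,"dx":-20.3,"dy":3.5,"dz":4.05,"spin":-90},{"grip":4.2,"dx":-20.3,"dy":3.5,"dz":4.05,"spin":-90},{"grip":4.2,"dx":-20.3,"dy":3.5,"dz":4.05,"spin":-90}]'
python3 - <<'E'
from h import *
c=snap("wrist",10); s=monitor.read_state(); print(s["eef_pos"],np.degrees(s["eef_rot"]))
h=cv2.cvtColor(c["color"],cv2.COLOR_RGB2HSV).astype(int)
r=(((h[...,0]<8)|(h[...,0]>172))&(h[...,1]>150)&(h[...,2]>60)).astype(np.uint8)
k,l,st,ce=cv2.connectedComponentsWithStats(r)
print([(st[i].tolist(),ce[i].round(1).tolist()) for i in range(1,k) if st[i,4]>300])
a=np.radians(SY); ey=np.array([-np.sin(a),np.cos(a)])
for th in (1.1,1.05): print(proj(c,[np.r_[SEAT+ey*(124+R*np.sin(th)),74+R*np.cos(th)] for R in (44,82,120)]).round(1).tolist())
E
```

```text
clock: 21.75
eef_pos: [457.8, 196.9, 172.4]
eef_rot: [-1.57, -0.003, 0.092]
wrist_force: [-0.5, -0.5, -0.1]
finger_gap: 41.8
[457.63603657 196.77439798 172.07599355] [-89.96542335  -0.14140753   5.29314271]
[([305, 219, 29, 96, 2280], [319.3, 263.8])]
[[319.9, 306.0], [319.9, 269.2], [319.9, 223.8]]
[[319.9, 308.5], [319.9, 274.0], [319.9, 230.8]]
```

```bash
python3 -m jog '[{"grip":4.2,"dx":0,"dy":3,"dz":0,"spin":0},{"grip":4.2,"dx":0,"dy":5.5,"dz":0,"spin":0},{"grip":4.2,"dx":0,"dy":6.3,"dz":0,"spin":0},{"grip":4.2,"dx":0,"dy":6.3,"dz":0,"spin":0},{"grip":1.2,"dx":0,"dy":6.3,"dz":0,"spin":0},{"grip":1.2,"dx":0,"dy":6.3,"dz":0,"spin":0},{"grip":1.2,"dx":0,"dy":6.3,"dz":0,"spin":0},{"grip":1.2,"dx":0,"dy":6.3,"dz":0,"spin":0},{"grip":1.2,"dx":0,"dy":6.3,"dz":0,"spin":0}]' 25
```

```text
clock: 22.92
eef_pos: [456.9, 196.7, 107.6]
eef_rot: [-1.571, 0.0, 0.092]
wrist_force: [-4.7, 1.9, 4.2]
finger_gap: 16.6
```

```bash
python3 -m jog '[{"grip":1.2,"dx":0,"dy":-0.8,"dz":-0.45,"spin":0},{"grip":1.2,"dx":0,"dy":-1.5,"dz":-0.97,"spin":0},{"grip":1.2,"dx":0,"dy":-2.2,"dz":-1.56,"spin":0},{"grip":1.2,"dx":0,"dy":-2.8,"dz":-2.2,"spin":0},{"grip":1.2,"dx":0,"dy":-3.35,"dz":-2.95,"spin":0},{"grip":1.2,"dx":0,"dy":-3.8,"dz":-3.7,"spin":0},{"grip":1.2,"dx":0,"dy":-3.8,"dz":-3.7,"spin":0}]'
```

```text
clock: 23.8
eef_pos: [460.4, 158.9, 145.9]
eef_rot: [-1.571, 0.0, 0.092]
wrist_force: [-4.4, -3.2, -0.0]
finger_gap: 17.1
```

```bash
python3 -m jog '[{"grip":1.2,"dx":0,"dy":-0.4,"dz":-0.8,"spin":0},{"grip":1.2,"dx":0,"dy":-0.7,"dz":-1.65,"spin":0},{"grip":1.2,"dx":0,"dy":-0.9,"dz":-2.5,"spin":0},{"grip":1.2,"dx":0,"dy":-1.05,"dz":-3.0,"spin":0},{"grip":1.2,"dx":0,"dy":-1.1,"dz":-3.5,"spin":0},{"grip":1.2,"dx":0,"dy":-1.1,"dz":-3.9,"spin":0},{"grip":1.2,"dx":0,"dy":-1.1,"dz":-3.9,"spin":0}]'
```

```text
clock: 24.68
eef_pos: [464.0, 120.5, 157.1]
eef_rot: [-1.571, -0.0, 0.092]
wrist_force: [-4.5, 1.7, 2.9]
finger_gap: 17.3
```

```bash
python3 -m jog '[{"grip":1.2,"dx":0,"dy":0,"dz":-0.25,"spin":0},{"grip":1.2,"dx":0,"dy":0,"dz":-0.5,"spin":0},{"grip":1.2,"dx":0,"dy":0,"dz":-0.7,"spin":0},{"grip":1.2,"dx":0,"dy":0,"dz":-0.7,"spin":0},{"grip":1.2,"dx":0,"dy":0,"dz":-0.7,"spin":0}]'
python3 - <<'E'
from h import *
s=monitor.read_state(); a=np.radians(SY); print(s["clock"],"tcp seat x,y:",(s["eef_pos"][:2]-SEAT)@np.array([np.cos(a),np.sin(a)]),(s["eef_pos"][:2]-SEAT)@np.array([-np.sin(a),np.cos(a)]),s["eef_pos"][2],s["wrist_force"])
E
```

```text
clock: 25.3
eef_pos: [464.6, 113.8, 157.2]
eef_rot: [-1.57, -0.0, 0.092]
wrist_force: [-5.7, 3.4, 4.4]
finger_gap: 16.9
25.3 tcp seat x,y: 0.02044063847921197 119.86050333346301 157.21745944306815 [-5.68852142  3.35077586  4.39855691]
```

```bash
python3 -m jog '[{"grip":1.2,"dx":0,"dy":0,"dz":-0.2,"spin":0},{"grip":1.2,"dx":0,"dy":0,"dz":-0.4,"spin":0},{"grip":1.2,"dx":0,"dy":0,"dz":-0.4,"spin":0}]'
python3 - <<'E'
from h import *
a=np.radians(SY); ey=np.array([-np.sin(a),np.cos(a)])
for n in ("wrist","side","top"):
    c=snap(n,11); h=cv2.cvtColor(c["color"],cv2.COLOR_RGB2HSV).astype(int)
    r=(((h[...,0]<8)|(h[...,0]>172))&(h[...,1]>150)&(h[...,2]>60)).astype(np.uint8)
    k,l,st,ce=cv2.connectedComponentsWithStats(r)
    X={th:proj(c,[np.r_[SEAT+ey*(124+R*np.sin(th)),74+R*np.cos(th)] for R in (44,120)]).round(1).tolist() for th in (.2,.1,0,-.1)}
    print(n,X)
    p=np.array(X[0][1]); print([(st[i].tolist(),ce[i].round(1).tolist()) for i in range(1,k) if st[i,4]>15 and np.linalg.norm(ce[i]-p)<90])
E
```

```text
clock: 25.68
eef_pos: [465.0, 110.0, 157.2]
eef_rot: [-1.57, -0.0, 0.092]
wrist_force: [-5.1, 5.9, 3.1]
finger_gap: 16.9
wrist {0.2: [[321.5, 244.2], [321.7, 260.3]], 0.1: [[321.5, 251.7], [321.6, 291.5]], 0: [[321.4, 259.1], [321.6, 320.8]], -0.1: [[321.4, 266.2], [321.5, 347.6]]}
[([300, 248, 42, 87, 2796], [321.0, 294.1])]
side {0.2: [[257.4, 187.4], [253.6, 157.8]], 0.1: [[257.7, 188.3], [254.4, 160.0]], 0: [[258.0, 189.4], [255.2, 162.8]], -0.1: [[258.4, 190.6], [256.2, 166.1]]}
[([203, 86, 6, 23, 54], [205.3, 97.0]), ([214, 89, 5, 19, 43], [215.9, 97.9]), ([253, 162, 9, 30, 177], [257.2, 175.7])]
top {0.2: [[247.2, 265.4], [237.3, 263.0]], 0.1: [[248.9, 265.2], [242.2, 262.4]], 0: [[250.7, 265.0], [247.3, 261.8]], -0.1: [[252.5, 264.8], [252.4, 261.4]]}
[]
```

```bash
python3 -m jog '[{"grip":4.2,"dx":0,"dy":0,"dz":0.3,"spin":0},{"grip":4.2,"dx":0,"dy":0,"dz":0.5,"spin":0},{"grip":4.2,"dx":0,"dy":0,"dz":0.5,"spin":0},{"grip":4.2,"dx":0,"dy":-3,"dz":0.5,"spin":0},{"grip":4.2,"dx":0,"dy":-8,"dz":0.5,"spin":0},{"grip":4.2,"dx":0,"dy":-10,"dz":4,"spin":0},{"grip":4.2,"dx":0,"dy":-10,"dz":10,"spin":0},{"grip":4.2,"dx":0,"dy":-10,"dz":15,"spin":0},{"grip":4.2,"dx":0,"dy":-10,"dz":15,"spin":0},{"grip":4.2,"dx":0,"dy":-10,"dz":15,"spin":0}]'
python3 - <<'E'
from h import *
a=np.radians(SY); ey=np.array([-np.sin(a),np.cos(a)])
print(monitor.read_state()["wrist_force"])
for n in ("wrist","side","top"):
    c=snap(n,12); h=cv2.cvtColor(c["color"],cv2.COLOR_RGB2HSV).astype(int)
    r=(((h[...,0]<8)|(h[...,0]>172))&(h[...,1]>150)&(h[...,2]>60)).astype(np.uint8)
    k,l,st,ce=cv2.connectedComponentsWithStats(r)
    X={th:proj(c,[np.r_[SEAT+ey*(124+R*np.sin(th)),74+R*np.cos(th)] for R in (44,120)]).round(1).tolist() for th in (.2,.1,0,-.1)}
    print(n,X)
    p=np.array(X[0][1]); print([(st[i].tolist(),ce[i].round(1).tolist()) for i in range(1,k) if st[i,4]>15 and np.linalg.norm(ce[i]-p)<60])
S=load("side",12)["color"][140:300,200:330]; t=load("top",12)["color"][215:320,205:340]
o=np.zeros((560,800,3),np.uint8); o[:480,:390]=cv2.resize(S,(390,480),interpolation=cv2.INTER_CUBIC); o[:315,395:800]=cv2.resize(t,(405,315),interpolation=cv2.INTER_CUBIC)
w=load("wrist",12)["color"]; o[320:560,400:720]=cv2.resize(w,(320,240)); cv2.imwrite('pics/z12.png',o[:,:,::-1])
E
```

```text
clock: 27.08
eef_pos: [451.2, 258.8, 256.3]
eef_rot: [-1.571, 0.0, 0.093]
wrist_force: [-0.1, -1.1, 0.4]
finger_gap: 42.0
[-0.08828582 -1.13769094  0.38436955]
wrist {0.2: [[321.3, 369.4], [321.3, 411.8]], 0.1: [[321.3, 373.9], [321.2, 427.1]], 0: [[321.2, 378.1], [321.2, 441.3]], -0.1: [[321.2, 382.1], [321.2, 453.8]]}
[([311, 422, 21, 25, 449], [321.1, 433.1])]
side {0.2: [[257.4, 187.4], [253.6, 157.8]], 0.1: [[257.7, 188.3], [254.4, 160.0]], 0: [[258.0, 189.4], [255.2, 162.8]], -0.1: [[258.4, 190.6], [256.2, 166.1]]}
[([253, 162, 8, 30, 174], [256.9, 175.9])]
top {0.2: [[247.2, 265.4], [237.3, 263.0]], 0.1: [[248.9, 265.2], [242.2, 262.4]], 0: [[250.7, 265.0], [247.3, 261.8]], -0.1: [[252.5, 264.8], [252.4, 261.4]]}
[([246, 260, 6, 7, 33], [248.5, 262.6])]
```

View pics/z12.png

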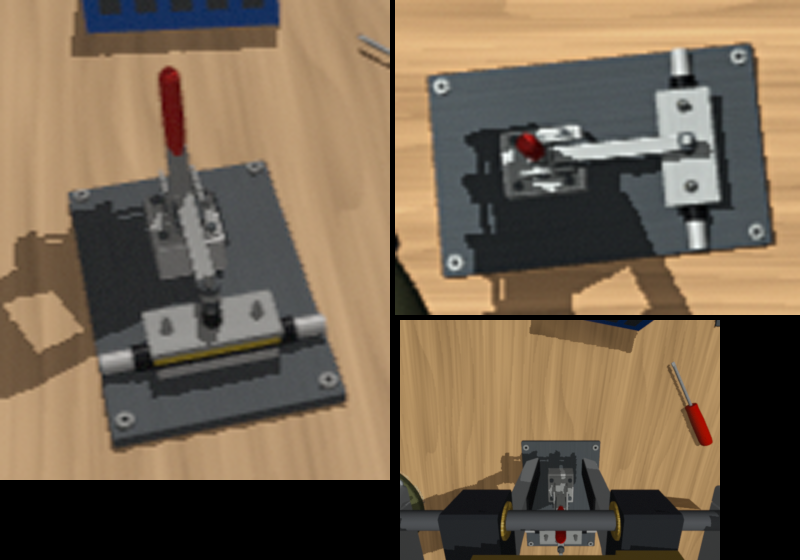

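```bash
python3 -c "
from cell import ticket; print(ticket.sign_off())"
```

```text
the job is handed in; nothing more can be done
None
```

I threaded the spacer and then the cover plate over both pins. I swung the red handle upright, let go, backed the arm off and handed the job in at about 27 s on the robot's clock. No verdict was reported.

**Last checks**
- **Stack:** Before the clamp was closed, the wrist view put the cover centred within about 1 mm of the pins' midpoint and within 0.1° of the seat's x axis. Both pins came through the cover, with the spacer edge parallel below it.
- **Height:** I did not measure the seated height directly. The cover's outline came out about 1 mm larger than expected for its seated height, which I put down to edge pixels. The plate was released only about 0.5 mm above its seat, and it looked flat in the side view.
- **Clamp:** The red grip lies within about 0.02 to 0.05 rad of upright in the side and top views, and the foot is on the middle of the cover. Towards the end the grip was slipping in the jaws with about 6 N at the wrist. I took this as the handle being at its stop.
- **Cameras:** The top camera read about 2 to 3 mm off the wrist camera in y. I used the wrist camera, which agreed with the known finger positions to about 0.5 mm.
- **Clearance to the open clamp bar:** I judged it at about 5 mm for the gripper body. The measured force stayed at noise level on both descents.
- **Other things on the bench:** I did not re-measure their positions at the end, but no contact with them showed in any force reading.

One jog call early on was refused because its rows lacked keys; nothing moved and I retyped it.

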